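# Fit up four handrail feet on the welding table

## Task

Get the four handrail feet ready for tacking: pick out the four round tube offcuts and stand each one upright in the middle of the round foot flange whose chalk circle matches its diameter, the largest tube on the largest flange and so on down. Set them down gently, don't drop them, and leave the two square tubes where they stand.

Things in the scene. Friction and masses are not known exactly. Their poses are not given: they have to be found in the camera images.
- tube_a_mid (a point): The largest round tube offcut: plain bare-steel pipe standing upright on the welding table, 60 mm outside diameter, 4.0 mm wall, 70 mm tall, open at both ends, about 0.39 kg, loose. The point is its centre, on the axis, 35.0 mm above its foot; z along the axis (up).
- tube_b_mid (a point): The second largest round tube offcut: plain bare-steel pipe standing upright on the welding table, 47 mm outside diameter, 4.0 mm wall, 65 mm tall, open at both ends, about 0.28 kg, loose. The point is its centre, on the axis, 32.5 mm above its foot; z along the axis (up).
- tube_c_mid (a point): The second smallest round tube offcut: plain bare-steel pipe standing upright on the welding table, 35 mm outside diameter, 3.5 mm wall, 60 mm tall, open at both ends, about 0.17 kg, loose. The point is its centre, on the axis, 30.0 mm above its foot; z along the axis (up).
- tube_d_mid (a point): The smallest round tube offcut: plain bare-steel pipe standing upright on the welding table, 24 mm outside diameter, 3.0 mm wall, 55 mm tall, open at both ends, about 0.09 kg, loose. The point is its centre, on the axis, 27.5 mm above its foot; z along the axis (up).
- foot_a_top (a point): The largest foot flange: flat round disc of plain grey steel 110 mm in diameter and 8 mm thick, held fast on the table where it lies; four small bolt holes drawn near its rim and a thin white chalk circle of 60 mm inside diameter on its middle, the outline of the tube with that diameter. The top is flat. The point is the centre of its top face (8 mm above the table); z up.
- foot_b_top (a point): The second largest foot flange: flat round disc of plain grey steel 92 mm in diameter and 8 mm thick, held fast on the table where it lies; four small bolt holes drawn near its rim and a thin white chalk circle of 47 mm inside diameter on its middle, the outline of the tube with that diameter. The top is flat. The point is the centre of its top face (8 mm above the table); z up.
- foot_c_top (a point): The second smallest foot flange: flat round disc of plain grey steel 76 mm in diameter and 8 mm thick, held fast on the table where it lies; four small bolt holes drawn near its rim and a thin white chalk circle of 35 mm inside diameter on its middle, the outline of the tube with that diameter. The top is flat. The point is the centre of its top face (8 mm above the table); z up.
- foot_d_top (a point): The smallest foot flange: flat round disc of plain grey steel 62 mm in diameter and 8 mm thick, held fast on the table where it lies; four small bolt holes drawn near its rim and a thin white chalk circle of 24 mm inside diameter on its middle, the outline of the tube with that diameter. The top is flat. The point is the centre of its top face (8 mm above the table); z up.
- sq_large_mid (a point): The larger square tube offcut, not part of the job: bare steel, 50 x 50 mm across, 65 mm tall, standing upright, loose. The point is its centre, 32.5 mm above the table; x and y square to its sides, z up.
- sq_small_mid (a point): The smaller square tube offcut, not part of the job: bare steel, 32 x 32 mm across, 58 mm tall, standing upright, loose. The point is its centre, 29 mm above the table; x and y square to its sides, z up.
Things that resemble listed ones, but are neither listed nor needed, are in the scene too. What is shaped like the part that bears tube_d_mid but red or yellow is not meant.

How it is judged:
At the end, for the whole second after the job is handed in: Each of the four round tubes stands upright (within 0.1 rad, either end up) on the top face of its own flange, its axis within 12 mm of the flange's centre and its height within 5 mm of resting flat, at rest (below 20 mm/s); the two square tubes are within 30 mm of where they started (horizontal distance between tube_a_mid and foot_a_top below 0.012 m and angle between the z axis of tube_a_mid and the z axis of foot_a_top, either way round below 0.1 rad and z of tube_a_mid in the frame of foot_a_top between 0.03 and 0.04 m and linear speed of each of tube_a, tube_b, tube_c, tube_d below 0.02 m/s and horizontal distance between tube_b_mid and foot_b_top below 0.012 m and angle between the z axis of tube_b_mid and the z axis of foot_b_top, either way round below 0.1 rad and z of tube_b_mid in the frame of foot_b_top between 0.0275 and 0.0375 m and horizontal distance between tube_c_mid and foot_c_top below 0.012 m and angle between the z axis of tube_c_mid and the z axis of foot_c_top, either way round below 0.1 rad and z of tube_c_mid in the frame of foot_c_top between 0.025 and 0.035 m and horizontal distance between tube_d_mid and foot_d_top below 0.012 m and angle between the z axis of tube_d_mid and the z axis of foot_d_top, either way round below 0.1 rad and z of tube_d_mid in the frame of foot_d_top between 0.0225 and 0.0325 m and distance of each of sq_large_mid, sq_small_mid from where it was at the start of the episode below 0.03 m); the robot touches nothing.
It fails at once if a round tube is dropped onto its flange from more than about 30 mm ((horizontal distance between tube_a_mid and foot_a_top below 0.08 m and z of tube_a_mid in the frame of foot_a_top above 0.045 m and contact force between tube_a and the fingers below 0.05 N and linear speed of tube_a above 0.4 m/s) or (horizontal distance between tube_b_mid and foot_b_top below 0.08 m and z of tube_b_mid in the frame of foot_b_top above 0.0425 m and contact force between tube_b and the fingers below 0.05 N and linear speed of tube_b above 0.4 m/s) or (horizontal distance between tube_c_mid and foot_c_top below 0.08 m and z of tube_c_mid in the frame of foot_c_top above 0.04 m and contact force between tube_c and the fingers below 0.05 N and linear speed of tube_c above 0.4 m/s) or (horizontal distance between tube_d_mid and foot_d_top below 0.08 m and z of tube_d_mid in the frame of foot_d_top above 0.0375 m and contact force between tube_d and the fingers below 0.05 N and linear speed of tube_d above 0.4 m/s)).
It fails at once if sq_large, a square tube, is shifted by more than 30 mm or tipped (distance of sq_large_mid from where it was at the start of the episode above 0.03 m or angle between sq_large_mid's own z axis and vertical above 0.35 rad).
It fails at once if sq_small, a square tube, is shifted by more than 30 mm or tipped (distance of sq_small_mid from where it was at the start of the episode above 0.03 m or angle between sq_small_mid's own z axis and vertical above 0.35 rad).
It also fails if it takes over 99 s, if anything falls off the work surface, if the arm or the gripper's body presses on something with over 40 N, if the wrist force passes 120 N, or if a joint passes its speed limit or range.

## Robot

A 6-joint arm with a two-finger parallel gripper is mounted at the origin on the work surface. World frame = base frame: x ahead of the robot, y to its left, z up, the work surface at z = 0. Lengths are in m, angles in rad, forces in N, time in s.
With the tool pointing down it reaches from about 0.25 to 0.725 m from the base axis. Payload 4 kg.
Tool frame: the origin (TCP) lies on the front face of the gripper's body, between the roots of the fingers; the fingertips stand 73 mm ahead of it and the grasp point (between the pads) lies 54 mm ahead of it; z points along the fingers, y is the line along which they close (so a half turn about z gives the same grasp; the last joint's range is limited). The gripper opens to 85 mm and grips with 20 to 120 N. Pads are 22 mm wide; open, the fingers measure 114 mm over their backs; the gripper's body (76 mm by 85 mm) begins 54 mm behind the grasp point. The pads swing forward as they close: fully open they stand 13 mm farther back than shut.
Start: joints at [1.334, 0.241, 0.005, 1.335, 0, 1.571], TCP at [0.117, 0.486, 0.304] pointing down, gripper open.
Joint ranges: [-2.72, 2.72], [-1.05, 1.87], [-1.09, 1.28], [-1.99, 2.15], [-1.42, 1.44], [-3.14, 3.14]. Speed limits (rad/s): [2.79, 2.79, 3.14, 3.14, 3.14, 3.14].

## Interface

Orientations are given as a unit quaternion [x, y, z, w].
In Python, from workcell import bot gives the robot as it stands. The module is installed in compiled form; this text tells all that it offers.
- The arm moves only by the tool step_arm, never from a script. Its argument "rows" is a list of rows, each a list of 2 entries, a list of its own where there are three numbers: the shift along the tool's x, y, z in mm, then the turn about the tool's z in degrees. A call has 1 to 12 rows; each row is the pose to reach, as a shift and turn from the pose commanded when the call began, along the tool's axes at that moment; what a row does not reach only later rows make up. A row lasts 1/8 s, in which the tool goes at most 62.5 mm and 10.7 degrees, less where a joint would pass 70% of its speed; a pose out of reach is approached as far as the arm can. A call with a gripper value outside its range is refused whole. "claw" is the gripper's target within -1 to 1 (shut at 1, half-way at 0, fully open at -1), set as the call begins (left out, the last holds). The fingers move at their own pace and stop on an object; the grip force is fixed at half the most. Time passes only in rows, so rows that repeat a pose let the fingers close. It gives the time, the measured TCP pose, the force, the opening and the grip force at its end, in the units of the state.
- bot.get_obs(): the state, without advancing time (a new reading comes with each control period).
- bot.camera(name): name is "scene" or "side" or "wrist"; returns (picture, depth): 400x640x3 uint8, red, green, blue; 400x640 float32, m along the optical axis (not along the pixel's ray), 0 where there is no reading.
- bot.camera_params(name): a dict with "fx", "fy", "cx", "cy" (pixels), "pose" (4x4, takes a point from camera to world coordinates). Camera axes: x right, y up, looking along -z (the intrinsics and any distortion apply to the point x, -y, -z); pixel columns grow to the right and rows downward; lengths in m; the calibration is good to about 2 mm. A picture is of the moment at which its call begins: read the wrist's pose just before it. camera_params takes no time and is no camera call; for the wrist camera it gives the pose at the moment of the call.
- bot.job_done(): hands the job in; it is judged then, once.
Trained networks look in the newest picture that a camera, given by its name, has taken for a name from the list of things; names that differ only in an ending like _2 or _b are one class to them, and where a whole thing is asked for, a point or a joint stands for the part that bears it (a point fixed in the world has none). Each returns a list of dicts, best first, with "score" (0 to 1); they miss things now and then, are a little off and sometimes report something else, mostly with a low value. They report only what shows in the picture. A call takes as long as a camera call. They do not tell look-alikes from the thing itself.
- bot.trace(target, camera): "pixels" (400x640 bool, what is visible of it) and "uv" ([column, row] in pixels, amid what is visible of it).
The state is a dict: "clock": time; "joint_pos": joint angles; "joint_vel": joint speeds; "tau": joint torques, N m; "eef_pos": TCP position; "tool_rot": TCP orientation; "ft_force": force on the tool from outside, world axes, zero at the start; "ft_torque": the same for the moment, N m; "grip_width": finger opening in m; "grasp_force": force on a finger pad.
Only numpy, scipy, OpenCV 4.12 (cv2) and the standard library are available. Lean on these libraries where they do the work, as an engineer would, in place of code of your own. Each camera call takes 0.05 s, during which the arm holds its last target. There are 200 camera calls.

## Working session

There is one attempt and no reset: what is moved stays moved. The work goes in short steps, Python scripts to look and compute and a tool call to move; the robot and the scene stay as the last step left them, time stands still between calls to the robot, and variables do not carry over. Pictures are saved under pics/ and viewed, at most 14 in all, crops included, and the job is handed in when it is done.

Besides the shell and the picture viewer there is one more tool, called after "Call:" as a command line: name --argument value ..., lists and objects as JSON in quotes. step_arm: Moves the arm, as the interface text tells. Its arguments: {"type":"object","properties":{"rows":{"type":"array"},"claw":{"type":"number"}},"required":["rows"]}

```bash
mkdir -p pics; python3 - <<'E'
from workcell import bot
import cv2,numpy as np
o=bot.get_obs();print(o['clock'],o['eef_pos'],o['tool_rot'],o['grip_width'])
for c in ['scene','side']:
    im,d=bot.camera(c);cv2.imwrite(f'pics/{c}0.png',im[:,:,::-1]);np.savez(f'{c}0.npz',im=im,d=d)
    p=bot.camera_params(c);print(c,p['fx'],p['cx'],p['cy'],np.round(p['pose'],3).tolist())
    for t in ['tube_a_mid','foot_a_top','sq_large_mid']:
        print(t,[(round(r['score'],2),np.round(r['uv']).tolist(),int(r['pixels'].sum())) for r in bot.trace(t,c)])
E
```

```text
0.0 [0.11719342 0.48558119 0.30300421] [ 1.18123959e-01  9.92998317e-01 -1.03090661e-03 -1.03356993e-04] 0.08510618004250013
scene 431.3757265990066 314.3287319943371 203.89231318186756 [[-0.69, -0.486, 0.537, 1.24], [0.724, -0.462, 0.512, 0.667], [-0.001, 0.742, 0.671, 0.941], [0.0, 0.0, 0.0, 1.0]]
tube_a_mid [(0.69, [314.0, 247.0], 600)]
foot_a_top [(0.83, [422.0, 236.0], 814)]
sq_large_mid [(0.57, [368.0, 264.0], 566), (0.54, [314.0, 248.0], 619)]
side 461.00558013929884 321.43891980152307 200.33907724611632 [[-0.941, 0.229, -0.249, 0.23], [-0.337, -0.587, 0.736, 0.843], [0.023, 0.776, 0.63, 0.775], [0.0, 0.0, 0.0, 1.0]]
tube_a_mid [(0.62, [255.0, 217.0], 793)]
foot_a_top [(0.72, [342.0, 315.0], 2082)]
sq_large_mid [(0.68, [255.0, 267.0], 1016)]
```

View pics/scene0.png

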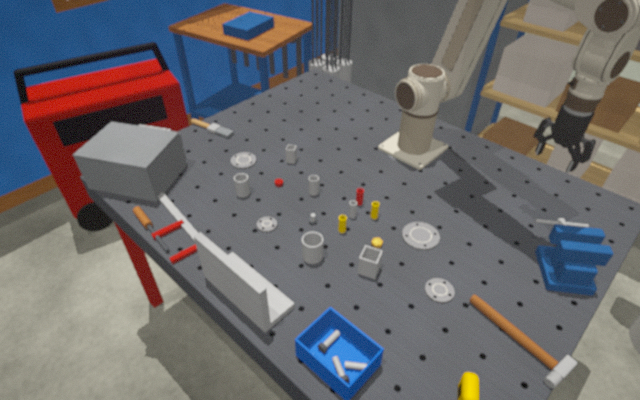

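View pics/side0.png

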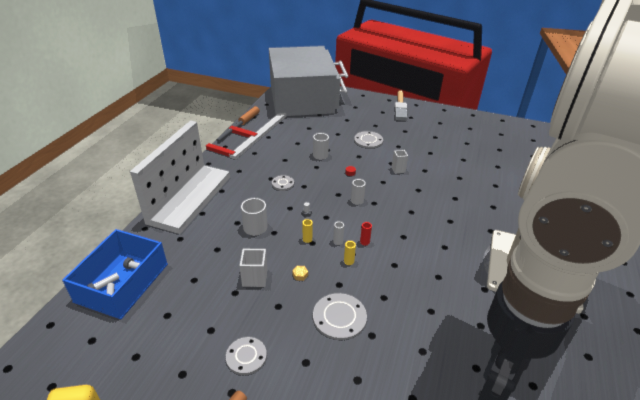

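Scene view: round tubes at about A (313,248), B (242,185), C (314,184) and D (353,208). The squares are at (370,262) and (291,154). Flanges are at (421,235), (440,290), (243,160) and (267,224). Red and yellow look-alikes stand around D at (360,197), (375,210) and (343,224). The side view agrees.

```bash
cat > h.py <<'E'
from workcell import bot
import cv2,numpy as np
from scipy.optimize import least_squares
from scipy import ndimage
def cloud(d,p):
    v,u=np.mgrid[0:400,0:640]
    P=np.stack([(u-p['cx'])/p['fx']*d,-(v-p['cy'])/p['fy']*d,-d,np.ones_like(d)],-1)@np.array(p['pose']).T
    W=P[...,:3]; W[d<=0]=np.nan; return W
def proj(P,p):
    q=np.linalg.inv(p['pose'])@np.append(P,1); return np.array([p['cx']+p['fx']*q[0]/-q[2],p['cy']-p['fy']*q[1]/-q[2]])
def plane(u,v,z,p):
    R=np.array(p['pose']);r=R[:3,:3]@np.array([(u-p['cx'])/p['fx'],-(v-p['cy'])/p['fy'],-1]);return R[:3,3]+r*(z-R[2,3])/r[2]
E
python3 - <<'E'
from h import *
tops=dict(A=(.07,[(313,240),(254,206)]),B=(.065,[(242,179),(321,138)]),C=(.06,[(314,179),(358,184)]),D=(.055,[(353,204),(339,227)]),SL=(.065,[(371,254),(254,256)]),SS=(.058,[(291,149),(400,154)]),
 fa=(.008,[(421,235),(342,315)]),fb=(.008,[(243,160),(369,139)]),fc=(.008,[(440,290),(246,355)]),fd=(.008,[(267,224),(283,182)]),Y1=(.05,[(375,203),(350,245)]),Y2=(.05,[(343,217),(307,223)]),R=(.05,[(360,190),(366,226)]),nut=(.01,[(313,218),(306,208)]),yn=(.01,[(377,242),(300,272)]))
for n,(z,uv) in tops.items():
    print(n,[np.round(plane(*q,z,bot.camera_params(c))[:2],3).tolist() for c,q in zip(['scene','side'],uv)])
for c in ['scene','side']:
    d=np.load(c+'0.npz')['d'];W=cloud(d,bot.camera_params(c))
    m=(W[...,2]>.02)&(W[...,2]<.09)&(W[...,0]>.2)&(W[...,0]<.75)&(abs(W[...,1])<.4)
    l,k=ndimage.label(m)
    for i in range(1,k+1):
        q=W[l==i]
        if len(q)>40: print(c,len(q),np.round([q[:,0].min(),q[:,0].max(),q[:,1].min(),q[:,1].max(),np.percentile(q[:,2],97)],3))
p=bot.camera_params('wrist');print(p['fx'],p['cx'],p['cy'],np.round(p['pose'],3))
E
```

```text
A [[0.653, 0.101], [0.65, 0.098]]
B [[0.614, -0.255], [0.609, -0.259]]
C [[0.449, -0.091], [0.446, -0.09]]
D [[0.45, 0.076], [0.443, 0.079]]
SL [[0.58, 0.246], [0.58, 0.241]]
SS [[0.381, -0.269], [0.375, -0.272]]
fa [[0.374, 0.28], [0.369, 0.278]]
fb [[0.5, -0.398], [0.496, -0.399]]
fc [[0.51, 0.428], [0.509, 0.428]]
fd [[0.66, -0.088], [0.659, -0.09]]
Y1 [[0.395, 0.119], [0.403, 0.122]]
Y2 [[0.511, 0.088], [0.519, 0.088]]
R [[0.379, 0.046], [0.386, 0.048]]
nut [[0.546, -0.003], [0.558, -0.007]]
yn [[0.489, 0.203], [0.491, 0.203]]
scene 148 [ 0.35   0.397 -0.297 -0.254  0.061]
scene 256 [ 0.586  0.636 -0.291 -0.238  0.067]
scene 148 [ 0.428  0.466 -0.114 -0.077  0.062]
scene 90 [0.373 0.399 0.038 0.063 0.058]
scene 97 [0.43  0.458 0.061 0.084 0.058]
scene 100 [0.388 0.416 0.113 0.136 0.058]
scene 102 [0.502 0.529 0.08  0.102 0.057]
scene 514 [0.623 0.683 0.066 0.128 0.072]
scene 499 [0.544 0.614 0.214 0.276 0.067]
side 310 [ 0.588  0.634 -0.288 -0.235  0.067]
side 238 [ 0.353  0.397 -0.297 -0.252  0.06 ]
side 251 [ 0.429  0.463 -0.113 -0.075  0.062]
side 710 [0.622 0.681 0.067 0.13  0.072]
side 156 [0.505 0.527 0.08  0.105 0.057]
side 164 [0.434 0.457 0.06  0.087 0.057]
side 168 [0.373 0.396 0.036 0.065 0.058]
side 180 [0.39  0.414 0.113 0.138 0.056]
side 810 [0.549 0.611 0.215 0.279 0.067]
300.19611866725364 321.53024433677615 194.27223474920027 [[ 0.234 -0.933 -0.273  0.048]
 [ 0.972  0.224  0.066  0.503]
 [-0.    -0.281  0.96   0.374]
 [ 0.     0.     0.     1.   ]]
```

```bash
python3 - <<'E'
from h import *
T=dict(A=(.6525,.0975,.03),B=(.611,-.263,.0235),C=(.446,-.095,.0175),D=(.445,.0735,.012))
F=dict(fa=(.371,.279),f2=(.498,-.399),f3=(.51,.428),f4=(.66,-.089))
for c in ['scene','side']:
    z=np.load(c+'0.npz');p=bot.camera_params(c);W=cloud(z['d'],p)
    hsv=cv2.cvtColor(z['im'],cv2.COLOR_RGB2HSV)
    t=W[(abs(W[...,0]-.5)<.2)&(abs(W[...,1]-.1)<.3)][:,2];print(c,'table z',np.nanmedian(t),np.nanstd(t[abs(t)<.01]))
    for n,(x,y,r) in T.items():
        q=W[(np.hypot(W[...,0]-x,W[...,1]-y)<r+.008)&(W[...,2]>.01)&(W[...,2]<.08)]
        cam=np.array(p['pose'])[:2,3]
        # outer facing side only
        f=lambda s:(lambda rr:np.where(rr>-.003,rr,0*rr))(np.hypot(q[:,0]-s[0],q[:,1]-s[1])-r)
        q=q[((q[:,:2]-[x,y])@(cam-[x,y]))>0]
        q=q[np.hypot(q[:,0]-x,q[:,1]-y)>r-.008]
        s=least_squares(lambda s:np.hypot(q[:,0]-s[0],q[:,1]-s[1])-r,[x,y],loss='soft_l1',f_scale=.002);print(n,len(q),np.round(s.x,4),np.std(s.fun).round(4))
    for n,(x,y) in F.items():
        # orthographic map at z=.008 (0.5 mm/px), 160 mm square
        g=np.arange(-80,80,.5)/1000
        X,Y=np.meshgrid(x+g,y+g,indexing='ij');P=np.stack([X,Y,0*X+.008,0*X+1],-1)@np.linalg.inv(p['pose']).T
        u=(p['cx']-p['fx']*P[...,0]/P[...,2]).astype('f4');v=(p['cy']+p['fy']*P[...,1]/P[...,2]).astype('f4')
        o=cv2.remap(z['im'],u,v,cv2.INTER_LINEAR);gr=cv2.cvtColor(o,cv2.COLOR_RGB2GRAY)
        th,b=cv2.threshold(gr,0,255,cv2.THRESH_OTSU)
        l,k=ndimage.label(b);i=l[155:165,155:165].max() or 1
        l0=np.bincount(l[l>0]).argmax();ys,xs=np.nonzero(l==l0)
        (cx,cy),R=cv2.minEnclosingCircle(np.stack([ys,xs],-1).astype('f4'))
        print(n,th,'c',np.round([x+g[0]+cx*.0005,y+g[0]+cy*.0005],4),'diam',round(R,1),'extent',(np.ptp(ys)+1)/2,(np.ptp(xs)+1)/2,'mid',np.round([x+g[0]+(ys.min()+ys.max())*.00025,y+g[0]+(xs.min()+xs.max())*.00025],4))
        cv2.imwrite(f'pics/o_{n}_{c}.png',o[:,:,::-1])
E
python3 -c "
import cv2,numpy as np
cv2.imwrite('pics/mont.png',cv2.resize(np.vstack([np.hstack([cv2.imread(f'pics/o_{n}_{c}.png') for n in ['fa','f2','f3','f4']]) for c in ['scene','side']]),(800,400)))"
```

```text
scene table z 0.0016503695834232945 0.0024057075178109243
A 331 [0.6505 0.0956] 0.0013
B 196 [ 0.6101 -0.2666] 0.0017
C 126 [ 0.4448 -0.098 ] 0.0019
D 86 [0.4433 0.0696] 0.0018
fa 144.0 c [0.3733 0.2769] diam 112.7 extent 112.0 111.0 mid [0.3732 0.2772]
f2 143.0 c [ 0.4971 -0.4027] diam 95.1 extent 93.0 91.5 mid [ 0.4972 -0.4025]
f3 144.0 c [0.509  0.4252] diam 78.0 extent 77.5 76.5 mid [0.5085 0.425 ]
f4 143.0 c [ 0.6595 -0.0925] diam 64.6 extent 63.0 63.5 mid [ 0.6588 -0.0925]
side table z 0.0013766024472248728 0.002316950778049605
A 509 [0.6531 0.0968] 0.0013
B 264 [ 0.6122 -0.2649] 0.002
C 219 [ 0.4466 -0.0961] 0.0015
D 149 [0.4459 0.0711] 0.0013
fa 146.0 c [0.3748 0.2778] diam 110.5 extent 109.5 110.0 mid [0.375  0.2778]
f2 144.0 c [ 0.4992 -0.4036] diam 93.1 extent 91.0 92.0 mid [ 0.4992 -0.4033]
f3 146.0 c [0.5107 0.4257] diam 76.3 extent 75.5 76.0 mid [0.5105 0.4258]
f4 143.0 c [ 0.6613 -0.0929] diam 62.8 extent 61.0 62.0 mid [ 0.6608 -0.0927]
```

View pics/mont.png

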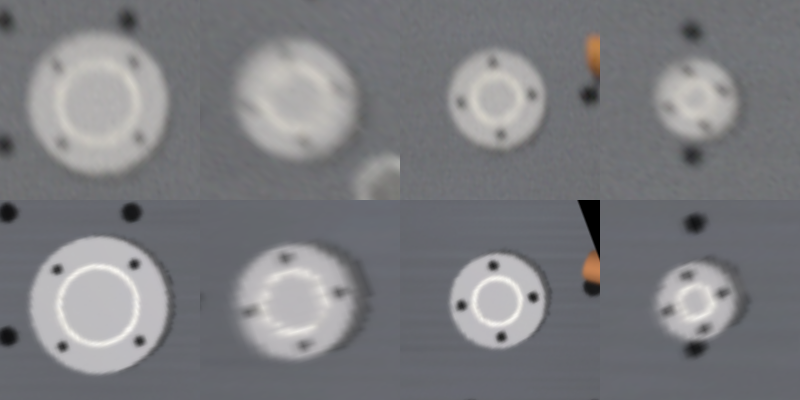

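```bash
cat > go.py <<'E'
import sys;from h import *
from scipy.spatial.transform import Rotation as Ro
o=bot.get_obs();R=Ro.from_quat(o['tool_rot'])
print('t',round(o['clock'],2),'pos',np.round(o['eef_pos'],4),'q',np.round(o['joint_pos'],2),'tilt',np.round(R.as_matrix()[:,2],3),'w',round(o['grip_width'],4),'f',round(o['grasp_force'],1))
p=o['eef_pos']
M=R.as_matrix()
for a in sys.argv[1:]:
    t=np.array(eval(a));print(a,'tool mm',np.round((t-p)@M*1000,1));p=t
E
python3 go.py '(.4448,.0704,.2)' '(.4448,.0704,.094)'
python3 - <<'E'
from h import *
for c in ['scene','side']:
    W=cloud(np.load(c+'0.npz')['d'],bot.camera_params(c))
    m=(W[...,2]>.015)&(W[...,2]<.3)&(W[...,0]>.25)&(W[...,0]<.95)&(abs(W[...,1])<.65)
    l,k=ndimage.label(m)
    for i in range(1,k+1):
        q=W[l==i]
        if len(q)>25: print(c,len(q),np.round([q[:,0].min(),q[:,0].max(),q[:,1].min(),q[:,1].max(),q[:,2].max()],2))
E
```

```text
t 0.4 pos [0.1173 0.486  0.3038] q [ 1.33  0.24  0.    1.34 -0.    1.57] tilt [-0. -0. -1.] w 0.0853 f 0.0
(.4448,.0704,.2) tool mm [-415.9 -327.1  103.9]
(.4448,.0704,.094) tool mm [  0.   0. 106.]
scene 133 [ 0.41  0.47 -0.65 -0.56  0.02]
scene 5295 [ 0.64  0.95 -0.65 -0.43  0.15]
scene 163 [ 0.35  0.4  -0.3  -0.25  0.06]
scene 274 [ 0.59  0.64 -0.29 -0.24  0.07]
scene 159 [ 0.43  0.47 -0.11 -0.08  0.06]
scene 38 [ 0.48  0.51 -0.22 -0.2   0.02]
scene 207 [0.37 0.46 0.04 0.08 0.06]
scene 107 [0.39 0.42 0.11 0.14 0.06]
scene 347 [ 0.83  0.93 -0.44 -0.27  0.03]
scene 29 [ 0.54  0.56 -0.    0.01  0.03]
scene 110 [0.5  0.53 0.08 0.1  0.06]
scene 547 [0.62 0.68 0.07 0.13 0.07]
scene 3831 [ 0.81  0.94 -0.21  0.19  0.17]
scene 35 [ 0.92  0.93 -0.27 -0.22  0.02]
scene 1040 [0.25 0.31 0.59 0.65 0.14]
scene 535 [0.54 0.61 0.21 0.28 0.07]
scene 592 [0.47 0.52 0.5  0.65 0.03]
scene 2810 [0.78 0.9  0.28 0.44 0.08]
scene 177 [0.79 0.86 0.31 0.33 0.03]
scene 541 [0.69 0.75 0.59 0.64 0.07]
side 3804 [ 0.64  0.95 -0.65 -0.43  0.15]
side 155 [ 0.41  0.47 -0.65 -0.56  0.03]
side 284 [ 0.83  0.93 -0.43 -0.23  0.03]
side 5874 [ 0.81  0.91 -0.07  0.19  0.16]
side 335 [ 0.59  0.63 -0.29 -0.24  0.07]
side 100 [ 0.85  0.95 -0.18 -0.15  0.02]
side 261 [ 0.35  0.4  -0.3  -0.25  0.06]
side 48 [ 0.49  0.51 -0.22 -0.19  0.02]
side 267 [ 0.43  0.46 -0.11 -0.08  0.06]
side 744 [0.62 0.68 0.07 0.13 0.07]
side 45 [ 0.55  0.56 -0.    0.01  0.04]
side 171 [0.5  0.53 0.08 0.11 0.06]
side 178 [0.43 0.46 0.06 0.09 0.06]
side 186 [0.37 0.4  0.04 0.07 0.06]
side 4407 [0.78 0.9  0.28 0.44 0.07]
side 199 [0.39 0.41 0.11 0.14 0.06]
side 851 [0.55 0.61 0.21 0.28 0.07]
side 621 [0.69 0.75 0.59 0.64 0.07]
side 112 [0.47 0.49 0.5  0.52 0.03]
```

Candidates for tube D in the side view: grey (339,234), yellow (307,231), yellow (350,253) and red (366,234). The grey one fits, being plain steel with a 24 mm radius fit and 57 mm top. I'll confirm it in a crop.

```bash
python3 -c "
import cv2
i=cv2.imread('pics/side0.png')[120:300,230:420];cv2.imwrite('pics/crop.png',cv2.resize(i,None,fx=3,fy=3,interpolation=cv2.INTER_CUBIC))"
```

```text
(no output)
```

View pics/crop.png

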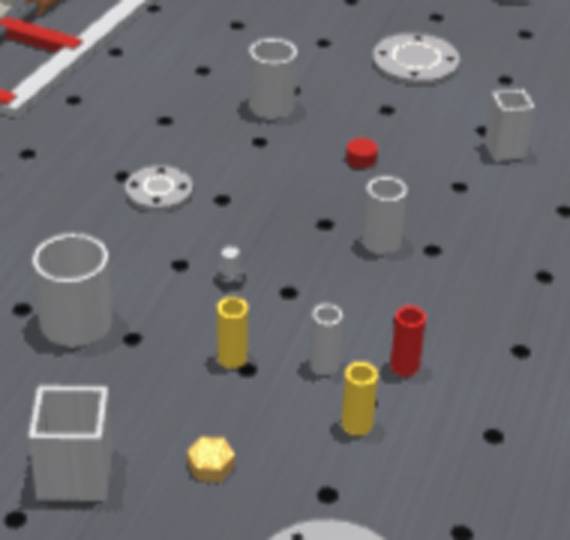

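Call:
step_arm --rows '[[[-42,-33,10],0],[[-83,-65,20],0],[[-125,-98,30],0],[[-166,-131,42],0],[[-208,-164,52],0],[[-250,-196,62],0],[[-291,-229,73],0],[[-333,-262,83],0],[[-374,-294,94],0],[[-416,-327,104],0],[[-416,-327,104],0],[[-416,-327,104],0]]' --claw -1

```text
clock: 1.9
eef_pos: [0.4446, 0.0705, 0.1998]
tool_rot: [0.119, 0.993, 0.0, -0.0]
ft_force: [0.2, -0.1, -0.1]
grip_width: 0.0852
grasp_force: 0.0
```

The crop shows the grey tube D at (326,340) with red and yellow tubes around it, and A, B and C as open round tubes. Descending on D.

Call:
step_arm --rows '[[[0,0,30],0],[[0,0,60],0],[[0,0,85],0],[[0,0,106],0],[[0,0,106],0],[[0,0,106],0]]'

```text
clock: 2.65
eef_pos: [0.4452, 0.0715, 0.0948]
tool_rot: [0.117, 0.993, 0.0, 0.001]
ft_force: [-0.7, 0.0, 0.9]
grip_width: 0.085
grasp_force: 0.0
```

Call:
step_arm --rows '[[[0,0,0],0],[[0,0,0],0],[[0,0,0],0],[[0,0,0],0],[[0,0,0],0],[[0,0,0],0],[[0,0,0],0],[[0,0,0],0]]' --claw 1

```text
clock: 3.65
eef_pos: [0.4453, 0.0706, 0.0943]
tool_rot: [0.118, 0.993, 0.0, 0.0]
ft_force: [-0.2, 0.5, 6.0]
grip_width: 0.0222
grasp_force: 58.7
```

```bash
python3 go.py '(.4448,.0704,.21)' '(.660,-.0927,.21)' '(.660,-.0927,.103)'
```

```text
t 3.65 pos [0.4453 0.0706 0.0943] q [ 0.16  0.36 -0.44  0.77 -0.    0.39] tilt [ 0.001  0.    -1.   ] w 0.0222 f 58.7
(.4448,.0704,.21) tool mm [   0.3   -0.2 -115.7]
(.660,-.0927,.21) tool mm [-2.475e+02 -1.080e+02  2.000e-01]
(.660,-.0927,.103) tool mm [ 1.00e-01 -0.00e+00  1.07e+02]
```

Call:
step_arm --rows '[[[0,0,-15],0],[[0,0,-45],0],[[0,0,-80],0],[[0,0,-116],0],[[-35,-15,-116],0],[[-80,-35,-116],0],[[-125,-55,-116],0],[[-170,-74,-116],0],[[-210,-92,-116],0],[[-235,-103,-116],0],[[-247,-108,-116],0],[[-247,-108,-116],0]]'

```text
clock: 5.15
eef_pos: [0.6598, -0.0931, 0.2083]
tool_rot: [0.119, 0.993, 0.0, -0.001]
ft_force: [-0.1, 0.6, -0.9]
grip_width: 0.0225
grasp_force: 58.8
```

```bash
python3 - <<'E'
from h import *
p=bot.camera_params('wrist');im,d=bot.camera('wrist')
im2,_=bot.camera('scene')
cv2.imwrite('pics/w1.png',np.hstack([im[:,:,::-1],im2[100:300,200:600,::-1].repeat(2,0)[:, :160]])[:, :800])
W=cloud(d,p);m=(W[...,2]>.1)&(W[...,2]<.2)
o=bot.get_obs();print(o['eef_pos'])
q=W[m&(np.hypot(W[...,0]-o['eef_pos'][0],W[...,1]-o['eef_pos'][1])<.1)];print(len(q),np.percentile(q[:,2],[1,50,99]) if len(q) else 0)
# flange from wrist
gr=cv2.cvtColor(im,cv2.COLOR_RGB2GRAY)
q=W[(W[...,2]>.0055)&(W[...,2]<.012)&(np.hypot(W[...,0]-.66,W[...,1]+.0927)<.05)];print(len(q),q[:,:2].min(0),q[:,:2].max(0))
E
python3 go.py '(.660,-.0927,.103)'
```

```text
[ 0.65905684 -0.09210408  0.2089387 ]
17097 [0.12221911 0.18624569 0.19960364]
3265 [ 0.62824196 -0.12050617] [ 0.68934559 -0.05957323]
t 5.25 pos [ 0.6591 -0.0921  0.2089] q [-0.14  0.62  0.34  1.29  0.    0.1 ] tilt [-0.002  0.    -1.   ] w 0.0224 f 58.8
(.660,-.0927,.103) tool mm [ -1.3  -0.4 105.9]
```

View pics/w1.png

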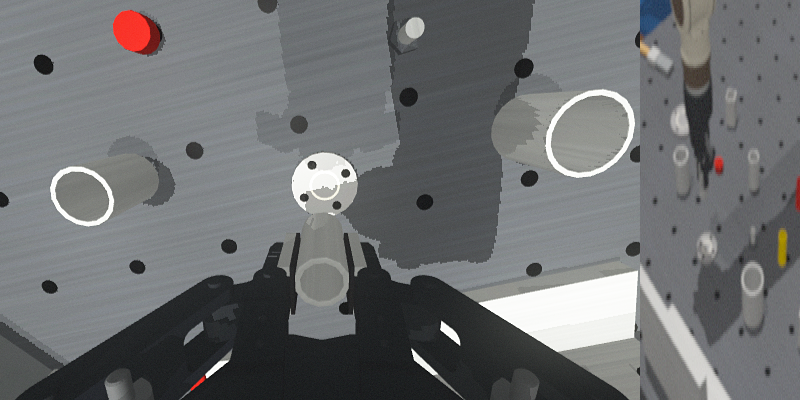

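The wrist view shows D held upright at (322,250), with flange D just beyond it at (324,184). Lowering.

Call:
step_arm --rows '[[[0,0,35],0],[[0,0,70],0],[[0,0,90],0],[[0,0,98],0],[[0,0,102],0],[[0,0,105],0],[[0,0,106],0],[[0,0,106],0],[[0,0,106],0]]'

```text
clock: 6.38
eef_pos: [0.6599, -0.0924, 0.1043]
tool_rot: [0.118, 0.993, -0.0, 0.0]
ft_force: [-0.4, -0.4, -1.1]
grip_width: 0.0225
grasp_force: 58.8
```

```bash
python3 go.py '(.660,-.0927,.102)'; python3 - <<'E'
from workcell import bot
print(bot.get_obs()['ft_force'])
E
```

```text
t 6.38 pos [ 0.6599 -0.0924  0.1043] q [-0.14  0.7   0.2   1.07 -0.    0.1 ] tilt [ 0.001 -0.    -1.   ] w 0.0225 f 58.8
(.660,-.0927,.102) tool mm [-0.1 -0.2  2.3]
[-0.36825662 -0.43141092 -1.06108139]
```

Call:
step_arm --rows '[[[0,0,1],0],[[0,0,2],0],[[0,0,2],0]]'

```text
clock: 6.75
eef_pos: [0.6599, -0.0924, 0.1024]
tool_rot: [0.118, 0.993, -0.0, 0.0]
ft_force: [-1.2, -0.2, 2.6]
grip_width: 0.022
grasp_force: 59.2
```

Call:
step_arm --rows '[[[0,0,0],0],[[0,0,0],0],[[0,0,0],0],[[0,0,0],0],[[0,0,-10],0],[[0,0,-40],0],[[0,0,-90],0],[[0,0,-110],0],[[0,0,-110],0]]' --claw -0.4

```text
clock: 7.88
eef_pos: [0.6611, -0.0925, 0.2153]
tool_rot: [0.118, 0.993, -0.0, 0.003]
ft_force: [0.3, -0.9, -0.0]
grip_width: 0.06
grasp_force: 0.0
```

```bash
cat > fit.py <<'E'
# fit.py x y r [cam]: circle fit of an upright tube's camera-facing wall
import sys;from h import *
x,y,r=map(float,sys.argv[1:4])
for c in sys.argv[4:] or ['scene','side']:
    _,d=bot.camera(c);p=bot.camera_params(c);W=cloud(d,p)
    q=W[(np.hypot(W[...,0]-x,W[...,1]-y)<r+.015)&(W[...,2]>.018)&(W[...,2]<.09)]
    if len(q)<20: print(c,'few',len(q));continue
    z=np.percentile(q[:,2],98);cam=np.array(p['pose'])[:2,3];u=cam/1-[x,y]
    s=least_squares(lambda s:np.hypot(q[:,0]-s[0],q[:,1]-s[1])-r,np.array([x,y]),loss='soft_l1',f_scale=.002).x
    for _ in range(3):
        k=((q[:,:2]-s)@u>0)&(abs(np.hypot(*(q[:,:2]-s).T)-r)<.007);k=k if k.sum()>10 else k|True
        s=least_squares(lambda s:np.hypot(q[k,0]-s[0],q[k,1]-s[1])-r,s,loss='soft_l1',f_scale=.002).x
    print(c,k.sum(),np.round(s,4),'top',round(z,4))
E
python3 fit.py .66 -.0927 .012; python3 go.py '(.652,.0963,.21)' '(.652,.0963,.098)'
```

```text
scene 91 [ 0.6578 -0.0936] top 0.0675
side 127 [ 0.6603 -0.093 ] top 0.0654
t 7.97 pos [ 0.6594 -0.0923  0.2115] q [-0.14  0.62  0.35  1.3   0.    0.1 ] tilt [-0.001  0.    -1.   ] w 0.0597 f 0.0
(.652,.0963,.21) tool mm [ 51.4 181.6   1.5]
(.652,.0963,.098) tool mm [-1.00e-01  0.00e+00  1.12e+02]
```

D stands on its flange: centre within 2 mm, top at 66 mm, against 63 mm expected plus depth bias. Next is A.

Call:
step_arm --rows '[[[12,45,0],0],[[25,91,0],0],[[38,136,0],0],[[48,170,0],0],[[51,182,1],0],[[51,182,1],0],[[51,182,1],0]]' --claw -1

```text
clock: 8.85
eef_pos: [0.6528, 0.0951, 0.2102]
tool_rot: [0.119, 0.993, -0.0, -0.001]
ft_force: [0.5, 0.4, 0.1]
grip_width: 0.0853
grasp_force: 0.0
```

```bash
python3 fit.py .652 .0963 .03 wrist; python3 go.py '(.652,.0963,.098)'
```

```text
wrist 1341 [0.6527 0.0974] top 0.0714
t 8.9 pos [0.6529 0.0949 0.2105] q [ 0.14  0.61  0.32  1.29 -0.    0.38] tilt [-0.001 -0.    -1.   ] w 0.0855 f 0.0
(.652,.0963,.098) tool mm [  1.2   1.2 112.5]
```

Call:
step_arm --rows '[[[0,1,30],0],[[0,1,55],0],[[0,1,75],0],[[0,1,92],0],[[0,1,104],0],[[0,1,112],0],[[0,1,112],0],[[0,1,112],0]]'

```text
clock: 9.9
eef_pos: [0.6536, 0.0977, 0.0997]
tool_rot: [0.118, 0.993, 0.0, 0.001]
ft_force: [-0.1, -1.1, -0.4]
grip_width: 0.0851
grasp_force: 0.0
```

Call:
step_arm --rows '[[[0,0,0],0],[[0,0,0],0],[[0,0,0],0],[[0,0,0],0],[[0,0,0],0],[[0,0,0],0]]' --claw 1

```text
clock: 10.65
eef_pos: [0.6537, 0.0975, 0.0999]
tool_rot: [0.118, 0.993, 0.0, 0.001]
ft_force: [0.1, 0.2, 5.2]
grip_width: 0.0579
grasp_force: 65.3
```

```bash
python3 go.py '(.652,.0963,.21)' '(.374,.2774,.21)' '(.374,.2774,.106)'
```

```text
t 10.65 pos [0.6537 0.0975 0.0999] q [ 0.15  0.7   0.18  1.05 -0.    0.39] tilt [ 0.002  0.    -1.   ] w 0.0579 f 65.3
(.652,.0963,.21) tool mm [   1.2   -1.5 -110.1]
(.374,.2774,.21) tool mm [312.7 110.8  -0.5]
(.374,.2774,.106) tool mm [ 2.00e-01 -1.00e-01  1.04e+02]
```

Call:
step_arm --rows '[[[0,0,-12],0],[[0,0,-40],0],[[0,0,-75],0],[[0,0,-110],0],[[30,10,-110],0],[[80,28,-110],0],[[135,47,-110],0],[[190,66,-110],0],[[245,86,-110],0],[[285,100,-110],0],[[308,108,-110],0],[[313,109,-110],0]]'

```text
clock: 12.15
eef_pos: [0.3725, 0.2772, 0.2086]
tool_rot: [0.117, 0.993, -0.001, -0.001]
ft_force: [-0.0, 0.6, -3.8]
grip_width: 0.0579
grasp_force: 65.1
```

Call:
step_arm --rows '[[[0,0,0],0],[[0,0,0],0]]'

```text
clock: 12.4
eef_pos: [0.3752, 0.2764, 0.2088]
tool_rot: [0.119, 0.993, -0.0, 0.0]
ft_force: [0.3, -0.6, -4.4]
grip_width: 0.0582
grasp_force: 65.1
```

```bash
python3 go.py '(.375,.2774,.108)'
```

```text
t 12.4 pos [0.3752 0.2764 0.2088] q [ 0.64  0.24 -0.25  1.08 -0.    0.87] tilt [ 0. -0. -1.] w 0.0582 f 65.1
(.375,.2774,.108) tool mm [  0.4   0.9 100.8]
```

Call:
step_arm --rows '[[[0,1,30],0],[[0,1,60],0],[[0,1,82],0],[[0,1,92],0],[[0,1,97],0],[[0,1,99],0],[[0,1,100],0],[[0,1,100],0]]'

```text
clock: 13.4
eef_pos: [0.3749, 0.2781, 0.1094]
tool_rot: [0.118, 0.993, 0.0, 0.0]
ft_force: [0.9, 0.3, -3.8]
grip_width: 0.0582
grasp_force: 65.2
```

Call:
step_arm --rows '[[[0,0,1],0],[[0,0,1],0]]'

```text
clock: 13.65
eef_pos: [0.3746, 0.2779, 0.108]
tool_rot: [0.118, 0.993, 0.0, 0.0]
ft_force: [0.1, 0.3, -4.9]
grip_width: 0.058
grasp_force: 65.2
```

Call:
step_arm --rows '[[[0,0,1],0],[[0,0,1],0]]'

```text
clock: 13.9
eef_pos: [0.3747, 0.2779, 0.1079]
tool_rot: [0.118, 0.993, 0.0, 0.0]
ft_force: [-2.3, -1.9, 5.3]
grip_width: 0.0584
grasp_force: 66.2
```

Call:
step_arm --rows '[[[0,0,0.7],0],[[0,0,0.7],0]]'

```text
clock: 14.15
eef_pos: [0.3746, 0.2779, 0.1079]
tool_rot: [0.118, 0.993, 0.0, 0.0]
ft_force: [-4.0, -1.6, 10.6]
grip_width: 0.0581
grasp_force: 66.8
```

In contact; release fully and rise.

Call:
step_arm --rows '[[[0,0,0],0],[[0,0,0],0],[[0,0,0],0],[[0,0,0],0],[[0,0,-10],0],[[0,0,-35],0],[[0,0,-80],0],[[0,0,-105],0],[[0,0,-105],0],[[0,0,-105],0]]' --claw -1

```text
clock: 15.4
eef_pos: [0.3743, 0.2776, 0.2107]
tool_rot: [0.118, 0.993, -0.0, -0.0]
ft_force: [0.0, 0.4, -0.6]
grip_width: 0.0852
grasp_force: 0.0
```

```bash
python3 fit.py .374 .2774 .03 scene wrist; python3 go.py '(.4458,-.097,.21)' '(.4458,-.097,.094)'
```

```text
scene 338 [0.3719 0.2768] top 0.0811
wrist 1528 [0.3737 0.2783] top 0.0789
t 15.5 pos [0.3739 0.2773 0.21  ] q [ 0.64  0.24 -0.25  1.08 -0.    0.87] tilt [-0.002 -0.002 -1.   ] w 0.0851 f 0.0
(.4458,-.097,.21) tool mm [-157.7 -347.     0.4]
(.4458,-.097,.094) tool mm [ -0.2   0.2 116. ]
```

A is placed and centred. Next is C.

Call:
step_arm --rows '[[[-15,-32,0],0],[[-39,-85,0],0],[[-63,-139,0],0],[[-87,-192,0],0],[[-111,-245,0],0],[[-136,-298,0],0],[[-152,-335,0],0],[[-158,-347,0],0],[[-158,-347,0],0],[[-158,-347,0],0]]'

```text
clock: 16.75
eef_pos: [0.4464, -0.0953, 0.2107]
tool_rot: [0.117, 0.993, 0.0, -0.001]
ft_force: [0.2, -0.4, 0.5]
grip_width: 0.0853
grasp_force: 0.0
```

```bash
python3 fit.py .4458 -.097 .0175 wrist; python3 go.py '(.4458,-.097,.094)'
```

```text
wrist 676 [ 0.4463 -0.0954] top 0.0613
t 16.8 pos [ 0.4465 -0.0952  0.2109] q [-0.21  0.22 -0.27  1.08  0.    0.02] tilt [-0.001  0.001 -1.   ] w 0.0853 f 0.0
(.4458,-.097,.094) tool mm [ 1.000e-01 -1.900e+00  1.169e+02]
```

Call:
step_arm --rows '[[[0,-1,35],0],[[0,-1,65],0],[[0,-1,88],0],[[0,-1,105],0],[[0,-1,116],0],[[0,-1,116],0],[[0,-1,116],0]]'

```text
clock: 17.68
eef_pos: [0.4471, -0.0973, 0.0958]
tool_rot: [0.118, 0.993, -0.0, 0.001]
ft_force: [0.2, 0.1, -0.0]
grip_width: 0.0855
grasp_force: 0.0
```

Call:
step_arm --rows '[[[0,0,0],0],[[0,0,0],0],[[0,0,0],0],[[0,0,0],0],[[0,0,0],0],[[0,0,0],0],[[0,0,0],0]]' --claw 1

```text
clock: 18.55
eef_pos: [0.4469, -0.0975, 0.0958]
tool_rot: [0.118, 0.993, 0.0, 0.001]
ft_force: [-0.4, 0.8, 6.0]
grip_width: 0.0331
grasp_force: 59.2
```

```bash
python3 go.py '(.4458,-.097,.21)' '(.51,.4253,.21)' '(.51,.4253,.102)'
```

```text
t 18.55 pos [ 0.4469 -0.0975  0.0958] q [-0.21  0.37 -0.43  0.78  0.    0.02] tilt [ 0.001  0.    -1.   ] w 0.0331 f 59.2
(.4458,-.097,.21) tool mm [   1.1    0.2 -114.2]
(.51,.4253,.21) tool mm [6.010e+01 5.228e+02 1.000e-01]
(.51,.4253,.102) tool mm [ 1.00e-01 -0.00e+00  1.08e+02]
```

Call:
step_arm --rows '[[[0,0,-12],0],[[0,0,-45],0],[[0,0,-85],0],[[0,0,-114],0],[[4,30,-114],0],[[10,85,-114],0],[[16,140,-114],0],[[23,195,-114],0],[[29,250,-114],0],[[36,305,-114],0],[[42,360,-114],0],[[48,410,-114],0]]'

```text
clock: 20.05
eef_pos: [0.4959, 0.3141, 0.2093]
tool_rot: [0.118, 0.993, -0.0, -0.0]
ft_force: [0.7, -0.0, -1.7]
grip_width: 0.0334
grasp_force: 60.0
```

```bash
python3 go.py '(.51,.4253,.21)'
```

```text
t 20.05 pos [0.4959 0.3141 0.2093] q [ 0.56  0.47  0.08  1.19 -0.    0.8 ] tilt [-0.    -0.001 -1.   ] w 0.0334 f 60.0
(.51,.4253,.21) tool mm [ 12.3 111.4  -0.8]
```

Call:
step_arm --rows '[[[5,50,0],0],[[10,90,0],0],[[12,110,0],0],[[12,111,0],0],[[12,111,0],0],[[12,111,0],0]]'

```text
clock: 20.8
eef_pos: [0.5106, 0.4218, 0.2093]
tool_rot: [0.119, 0.993, -0.0, -0.0]
ft_force: [0.3, 0.6, -1.2]
grip_width: 0.0334
grasp_force: 60.1
```

```bash
python3 go.py '(.51,.4253,.1045)'
```

```text
t 20.8 pos [0.5106 0.4218 0.2093] q [ 0.69  0.61  0.33  1.29 -0.    0.93] tilt [-0.    -0.001 -1.   ] w 0.0334 f 60.1
(.51,.4253,.1045) tool mm [  1.3   3.3 104.8]
```

Call:
step_arm --rows '[[[0,2,35],0],[[0,2,65],0],[[0,2,86],0],[[0,2,97],0],[[0,2,101],0],[[0,2,103],0],[[0,2,104],0],[[0,2,104],0]]'

```text
clock: 21.8
eef_pos: [0.5112, 0.4252, 0.1059]
tool_rot: [0.118, 0.993, 0.0, 0.0]
ft_force: [-0.6, 0.9, -0.8]
grip_width: 0.0337
grasp_force: 60.1
```

Call:
step_arm --rows '[[[0,0,1],0],[[0,0,1],0]]'

```text
clock: 22.05
eef_pos: [0.5109, 0.425, 0.1043]
tool_rot: [0.118, 0.993, 0.0, 0.0]
ft_force: [-0.4, -0.1, -1.9]
grip_width: 0.0332
grasp_force: 60.1
```

Call:
step_arm --rows '[[[0,0,1],0],[[0,0,1],0]]'

```text
clock: 22.3
eef_pos: [0.511, 0.4251, 0.1039]
tool_rot: [0.118, 0.993, 0.0, 0.0]
ft_force: [-1.7, -1.7, 2.9]
grip_width: 0.0338
grasp_force: 60.6
```

Call:
step_arm --rows '[[[0,0,0.5],0],[[0,0,0.5],0]]'

```text
clock: 22.55
eef_pos: [0.511, 0.4251, 0.1039]
tool_rot: [0.118, 0.993, 0.0, 0.0]
ft_force: [-2.3, -0.8, 6.6]
grip_width: 0.0337
grasp_force: 60.9
```

Call:
step_arm --rows '[[[0,0,0],0],[[0,0,0],0],[[0,0,0],0],[[0,0,0],0],[[0,0,-10],0],[[0,0,-35],0],[[0,0,-80],0],[[0,0,-107],0],[[0,0,-107],0],[[0,0,-107],0]]' --claw -0.6

```text
clock: 23.8
eef_pos: [0.5107, 0.4247, 0.2092]
tool_rot: [0.118, 0.993, -0.0, -0.0]
ft_force: [0.1, -0.0, -0.4]
grip_width: 0.0683
grasp_force: 0.0
```

```bash
python3 fit.py .51 .4253 .0175 scene wrist; python3 go.py '(.48,0,.21)' '(.611,-.2656,.21)'
```

```text
scene 193 [0.5084 0.4236] top 0.0703
wrist 816 [0.5097 0.4255] top 0.0686
t 23.9 pos [0.5103 0.4244 0.208 ] q [ 0.69  0.62  0.34  1.29 -0.    0.93] tilt [-0.002 -0.002 -1.   ] w 0.0679 f 0.0
(.48,0,.21) tool mm [ -70.1 -419.7   -1.1]
(.611,-.2656,.21) tool mm [-1.897e+02 -2.275e+02  2.000e-01]
```

C is placed. Next is B.

Call:
step_arm --rows '[[[-5,-35,0],0],[[-14,-84,0],0],[[-23,-140,0],0],[[-32,-196,0],0],[[-42,-252,0],0],[[-51,-308,0],0],[[-60,-364,0],0],[[-70,-420,0],0],[[-108,-465,0],0],[[-145,-510,0],0],[[-183,-554,0],0],[[-220,-599,0],0]]' --claw -1

```text
clock: 25.4
eef_pos: [0.5844, -0.2105, 0.2082]
tool_rot: [0.118, 0.993, 0.0, -0.001]
ft_force: [1.9, -0.1, 0.9]
grip_width: 0.0853
grasp_force: 0.0
```

Call:
step_arm --rows '[[[-25,-30,0],0],[[-37,-45,0],0],[[-40,-48,0],0],[[-40,-48,0],0],[[-40,-48,0],0]]'

```text
clock: 26.02
eef_pos: [0.6116, -0.2638, 0.2096]
tool_rot: [0.118, 0.993, 0.0, -0.0]
ft_force: [0.1, 0.4, 0.2]
grip_width: 0.0853
grasp_force: 0.0
```

```bash
python3 fit.py .611 -.2656 .0235 wrist; python3 go.py '(.611,-.2656,.098)'
```

```text
wrist 1021 [ 0.6118 -0.2647] top 0.0664
t 26.07 pos [ 0.6117 -0.2638  0.2098] q [-0.41  0.62  0.35  1.29  0.   -0.17] tilt [-0.  0. -1.] w 0.0853 f 0.0
(.611,-.2656,.098) tool mm [  0.2  -1.9 111.8]
```

Call:
step_arm --rows '[[[0,-1,30],0],[[0,-1,58],0],[[0,-1,80],0],[[0,-1,98],0],[[0,-1,110],0],[[0,-1,111],0],[[0,-1,111],0]]'

```text
clock: 26.95
eef_pos: [0.6122, -0.2661, 0.0995]
tool_rot: [0.118, 0.993, -0.0, 0.001]
ft_force: [-0.5, -0.4, -0.0]
grip_width: 0.0856
grasp_force: 0.0
```

Call:
step_arm --rows '[[[0,0,0],0],[[0,0,0],0],[[0,0,0],0],[[0,0,0],0],[[0,0,0],0],[[0,0,0],0],[[0,0,0],0]]' --claw 1

```text
clock: 27.82
eef_pos: [0.6122, -0.2661, 0.0998]
tool_rot: [0.118, 0.993, -0.0, 0.001]
ft_force: [-0.7, -0.0, 5.6]
grip_width: 0.0461
grasp_force: 62.1
```

```bash
python3 go.py '(.611,-.2656,.21)' '(.4985,-.403,.21)'
```

```text
t 27.82 pos [ 0.6122 -0.2661  0.0998] q [-0.41  0.71  0.2   1.06  0.   -0.17] tilt [ 0.002 -0.001 -1.   ] w 0.0461 f 62.1
(.611,-.2656,.21) tool mm [   1.1    0.2 -110.2]
(.4985,-.403,.21) tool mm [ 7.71e+01 -1.60e+02 -1.00e-01]
```

Call:
step_arm --rows '[[[0,0,-12],0],[[0,0,-45],0],[[0,0,-85],0],[[0,0,-110],0],[[14,-30,-110],0],[[34,-70,-110],0],[[55,-115,-110],0],[[72,-148,-110],0],[[78,-159,-110],0],[[78,-160,-110],0],[[78,-160,-110],0],[[78,-160,-110],0]]'

```text
clock: 29.32
eef_pos: [0.4993, -0.402, 0.2086]
tool_rot: [0.117, 0.993, 0.0, -0.0]
ft_force: [0.3, -0.0, -2.7]
grip_width: 0.0463
grasp_force: 62.1
```

```bash
python3 go.py '(.4985,-.403,.1078)'
```

```text
t 29.32 pos [ 0.4993 -0.402   0.2086] q [-0.68  0.57  0.25  1.25  0.   -0.44] tilt [ 0.  0. -1.] w 0.0463 f 62.1
(.4985,-.403,.1078) tool mm [  0.5  -1.2 100.8]
```

Call:
step_arm --rows '[[[0,-1,32],0],[[0,-1,62],0],[[0,-1,84],0],[[0,-1,94],0],[[0,-1,98],0],[[0,-1,100],0],[[0,-1,101],0],[[0,-1,101],0]]'

```text
clock: 30.32
eef_pos: [0.4983, -0.4044, 0.1084]
tool_rot: [0.118, 0.993, -0.0, 0.0]
ft_force: [-0.7, -0.3, -3.4]
grip_width: 0.0462
grasp_force: 62.1
```

Call:
step_arm --rows '[[[0,0,1],0],[[0,0,1],0]]'

```text
clock: 30.58
eef_pos: [0.4984, -0.4044, 0.1078]
tool_rot: [0.118, 0.993, -0.0, 0.001]
ft_force: [-1.7, 1.5, 2.3]
grip_width: 0.0459
grasp_force: 62.6
```

Call:
step_arm --rows '[[[0,0,0.5],0],[[0,0,0.5],0]]'

```text
clock: 30.82
eef_pos: [0.4983, -0.4044, 0.1078]
tool_rot: [0.118, 0.993, -0.0, 0.001]
ft_force: [-2.7, 1.5, 6.1]
grip_width: 0.0463
grasp_force: 62.9
```

Call:
step_arm --rows '[[[0,0,0],0],[[0,0,0],0],[[0,0,0],0],[[0,0,0],0],[[0,0,-10],0],[[0,0,-35],0],[[0,0,-80],0],[[0,0,-120],0],[[0,0,-150],0],[[0,0,-150],0],[[0,0,-150],0]]' --claw -1

```text
clock: 32.2
eef_pos: [0.4978, -0.4039, 0.2558]
tool_rot: [0.118, 0.993, 0.0, -0.0]
ft_force: [0.8, -0.1, -0.4]
grip_width: 0.0856
grasp_force: 0.0
```

```bash
python3 fit.py .498 -.403 .0235 scene wrist; for a in ".374 .2774 .03" ".5097 .4253 .0175" ".66 -.0927 .012"; do python3 fit.py $a side; done
python3 - <<'E'
from h import *
im,_=bot.camera('side');cv2.imwrite('pics/end.png',im[:,:,::-1]);print(bot.get_obs()['clock'])
E
```

```text
scene 180 [ 0.4959 -0.4061] top 0.0757
wrist 751 [ 0.4976 -0.404 ] top 0.0738
side 651 [0.3743 0.2775] top 0.08
side 358 [0.5106 0.4248] top 0.0702
side 122 [ 0.6607 -0.0923] top 0.0655
32.5
```

View pics/end.png

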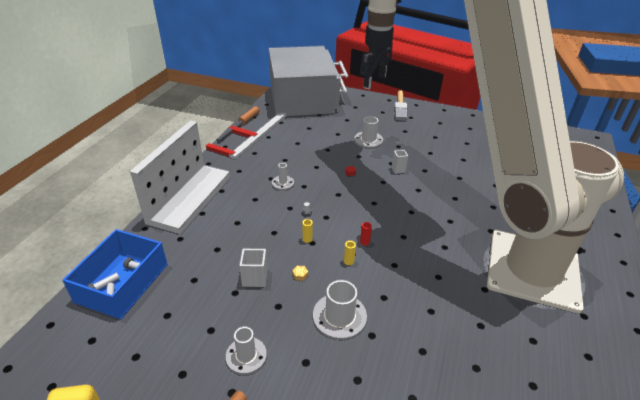

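All four tubes stand centred on their own flanges: A (340,305), B (370,128), C (244,345) and D (283,172). The squares at (254,267) and (400,162) are unmoved, and the robot is clear.

```bash
python3 -c "
from workcell import bot
print(bot.job_done())"
```

```text
the job is handed in; nothing more can be done
None
```

The job is handed in: all four round tubes stand upright on their matching flanges, each within about 4 mm of centre by camera measurement, and the square tubes stand where they were; the hand-in gave no verdict.

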